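# Slide the trivet home between two squat pots

### The arm

A 6-joint arm with a two-finger parallel gripper is mounted at the origin on the work surface. World frame = base frame: x ahead of the robot, y to its left, z up, the work surface at z = 0. Lengths are in m, angles in rad, forces in N, time in s.
With the tool pointing down it reaches from about 0.35 to 0.975 m from the base axis. Payload 4.9 kg.
Tool frame: the origin (TCP) lies where the fingers leave the gripper's body, on its centre line; the fingertips stand 73 mm ahead of it and the grasp point (between the pads) lies 54 mm ahead of it; z points along the fingers, y is the direction in which the jaws open and shut (so a half turn about z gives the same grasp; the last joint's range is limited). The gripper opens to 85 mm and grips with 20 to 120 N. Pads are 22 mm wide; open, the fingers measure 114 mm over their backs; the gripper's body (76 mm by 85 mm) begins 54 mm behind the grasp point. The pads swing forward as they close: fully open they stand 13 mm farther back than shut.
Start: joints at [1.051, 0.053, 1.613, -0, 1.476, -0.119], TCP at [0.244, 0.575, 0.304] pointing down, gripper open.
Joint ranges: [-3.01, 3.01], [-1.01, 2.22], [0.06, 2.58], [-1.02, 4.17], [0.09, 2.62], [-3.14, 3.14]. Speed limits (rad/s): [2.57, 2.57, 3.14, 3.14, 3.14, 3.14].

### API

Orientations are given as a rotation vector (axis times angle).
In Python, from station import monitor, vision, workorder gives the robot as it stands.
- The arm moves only by the tool arm_command, never from a script. Its argument "rows" is text: rows parted by semicolons, each of 6 numbers parted by spaces: the shift along the world's x, y, z in mm, then the turn, a rotation vector about the world's x, y, z in degrees. In form: tx ty tz wx wy wz; .... A call has 1 to 12 rows; each row is the pose to reach, as a shift and turn from the pose measured when the call began; what a row does not reach only later rows make up. A row lasts 1/8 s, in which the tool goes at most 62.5 mm and 10.7 degrees, less where a joint would pass 70% of its speed; a pose out of reach is approached as far as the arm can. A call with a gripper value outside its range is refused whole. "jaw" is the opening, from 0 (shut) to 1 (fully open), set as the call begins (left out, the last holds). The fingers move at their own pace and stop on an object; "squeeze" is the grip in N (left out, the last holds). Time passes only in rows, so rows that repeat a pose let the fingers close. It gives the time, the measured TCP pose, the force and the opening at its end, in the units of the state.
- monitor.get_obs(): the state, without advancing time (a new reading comes with each control period).
- vision.get_image(name): name is "scene" or "top" or "wrist"; returns a dict with "frame" (420x560x3 uint8, red, green, blue), "vfov" (degrees; the focal length in pixels is half the picture's height over the tangent of half this angle, whatever the lens; pixels are square), "cx", "cy" (the principal point, pixels), "R" (3x3) and "t" (3): a world point X has camera coordinates R X + t; the wrist camera has in their place "T_tool_cam" (4x4, takes a point from camera to tool coordinates, whose origin is the TCP and whose axes are the flange's). Camera axes: x right, y down, z forward; pixel columns grow to the right and rows downward; lengths in m; the calibration is good to about 2 mm. The wrist camera is an equidistant fisheye: a pixel r from the principal point sees the ray r / f radians off the axis. A picture is of the moment at which its call begins: read the wrist's pose just before it. There is no depth.
- workorder.finish_job(): hands the job in, once; it reports no verdict.
The state is a dict: "t": time; "q": joint angles; "dq": joint speeds; "effort": joint torques, N m; "tool_pos": TCP position; "tool_rot": TCP orientation; "contact_force": force on the tool from outside, world axes, zero at the start; "wrist_torque": the same for the moment, N m; "opening": finger opening in m.
Only numpy, scipy, OpenCV 4.12 (cv2) and the standard library are available. Lean on these libraries where they do the work, as an engineer would, in place of code of your own. Each camera call takes 0.05 s, during which the arm holds its last target. There are 200 camera calls.

### The job

Push the square trivet along the dresser top, through the narrow gap between the squat clamp-lid canister and the squat lidded crock, until its leading edge lies square against the low wooden rail behind them. Only push it with the fingers: do not lift or tip it, do not shove hard against the two pots, leave everything else where it stands, and finish clear of everything.

Things in the scene. Friction and masses are not known exactly. Their poses are not given: they have to be found in the camera images.
- trivet: Loose square silicone trivet, dark, ribbed on top, 90 x 90 mm, 16 mm thick, about 110 to 230 g, lying flat on the dresser on the robot's side of the two pots. Origin at the centre of its underside; x and y along its edges, z up.
- rail: Low straight beech rail, screwed down: 260 mm long, 20 mm thick, 25 mm high, with a round post (26 mm wide, 34 mm high) at 135 mm either side. Origin at the centre of its underside; its y runs along the rail, its x points away from the robot, through the rail. The face the trivet must meet is at x = -10 mm. The middle of the gap between the pots lies on its y = 0 line, and the narrowest place is at about x = -110 mm. The trivet sits home with its centre at x = -55 mm.
- canister: Squat round stainless canister with a clamp latch (sticking out 8 mm towards the robot), 100 mm wide, 51 mm high, full and heavy: it does not move. Origin at the centre of its underside. Stands in front of the rail, 99 mm to one side (left or right) of the rail's y = 0 line, the crock as far on the other side, so that the gap between them is 98 mm wide.
- crock: Squat round white crock with a lid and a small knob, 100 mm wide, 55 mm high to the top of the knob, heavy: it does not move. Origin at the centre of its underside.
- mug_a: Bystander: white ceramic mug, 80 mm wide, 88 mm tall. Loose; not to be moved. Origin at its underside.
- mug_b: Bystander: ochre ceramic mug, 80 mm wide, 88 mm tall. Loose; not to be moved. Origin at its underside.
- jar: Bystander: glass jar with wooden cap, 68 mm wide, 100 mm tall. Loose; not to be moved. Origin at its underside.
- spoon: Bystander: steel spoon, 150 mm long, lying on the dresser. Loose; not to be moved. Origin at its underside.
- kettle: Bystander: chrome kettle, 160 mm wide, 210 mm tall with its handle. Loose; not to be moved. Origin at its underside.
- tea_tin: Bystander: upright steel tea tin, 75 x 100 mm, 120 mm tall. Loose; not to be moved. Origin at its underside.
Things that resemble listed ones, but are neither listed nor needed, are in the scene too. There is more than one size of the trivet; the one meant has the size given above.

How it is judged:
By the outcome, as a careful person would: the job done as asked, in the order asked, and still so for the second after the job is handed in, with the robot touching nothing.
It also fails if it takes over 72 s, if anything falls off the work surface, if the arm or the gripper's body presses on something with over 40 N, if the wrist force passes 120 N, or if a joint passes its speed limit or range.

## Working session

There is one attempt and no reset: what is moved stays moved. The work goes in short steps, Python scripts to look and compute and a tool call to move; the robot and the scene stay as the last step left them, time stands still between calls to the robot, and variables do not carry over. Pictures are saved under pics/ and viewed, about 8 in all and at most 12, crops included, and the job is handed in when it is done.

Besides the shell and the picture viewer there is one more tool, called after "Request:" in YAML: its name, and indented under it one key for each argument. arm_command: Moves the arm, as the interface text tells. Its arguments: {"type":"object","properties":{"rows":{"type":"string"},"jaw":{"type":"number"},"squeeze":{"type":"number"}},"required":["rows"]}

```bash
mkdir -p pics; ls; cat > h.py <<'E'
import numpy as np, cv2
from station import monitor, vision, workorder
def grab(name, fn=None):
    o=monitor.get_obs(); d=vision.get_image(name); d['obs']=o
    np.save(f'pics/{fn}.npy',d,allow_pickle=True)
    cv2.imwrite(f'pics/{fn}.png',d['frame'][:,:,::-1]); return d
def load(fn): return np.load(f'pics/{fn}.npy',allow_pickle=True).item()
def f(d): return d['frame'].shape[0]/2/np.tan(np.radians(d['vfov'])/2)
def px2w(d,u,v,z):
    F=f(d); r=d['R'].T@np.array([(u-d['cx'])/F,(v-d['cy'])/F,1]); c=-d['R'].T@d['t']
    return (c+r*(z-c[2])/r[2])[:2]
def w2px(d,X):
    p=d['R']@np.array(X)+d['t']; return p[:2]/p[2]*f(d)+[d['cx'],d['cy']]
E
python3 - <<'E'
from h import *
for n in('top','scene'):
    d=grab(n,n+'0'); print(n,d['vfov'],-d['R'].T@d['t'])
a=load('top0')['frame'];b=load('scene0')['frame']
cv2.imwrite('pics/a.png',cv2.resize(a,(800,600))[:,:,::-1]);cv2.imwrite('pics/b.png',cv2.resize(b,(800,600))[:,:,::-1])
print(monitor.get_obs())
E
```

```text
pics
top 55.65074608044416 [0.41633613 0.0440438  0.90654487]
scene 53.88360390458958 [1.17905472 0.03046819 1.01885675]
{'t': 0.1, 'q': array([ 1.05099485e+00,  5.32763082e-02,  1.61418032e+00, -3.68623411e-07,
        1.47600088e+00, -1.19007429e-01]), 'dq': array([-0.00105089, -0.00215066, -0.00099034, -0.00017953,  0.00107309,
       -0.00068795]), 'effort': array([ 6.80890153e-04, -3.94903779e+01, -3.71364999e+01, -5.47167474e-05,
        3.90527493e-03,  1.28844792e-05]), 'tool_pos': array([0.2436277 , 0.57508402, 0.30278073]), 'tool_rot': array([-6.25243689e-01, -3.07814722e+00,  2.78080662e-03]), 'contact_force': array([ 0.07405465, -0.25804267,  0.41353421]), 'wrist_torque': array([0.0136752 , 0.03158349, 0.02896336]), 'opening': 0.08551584851339708}
```

View pics/a.png

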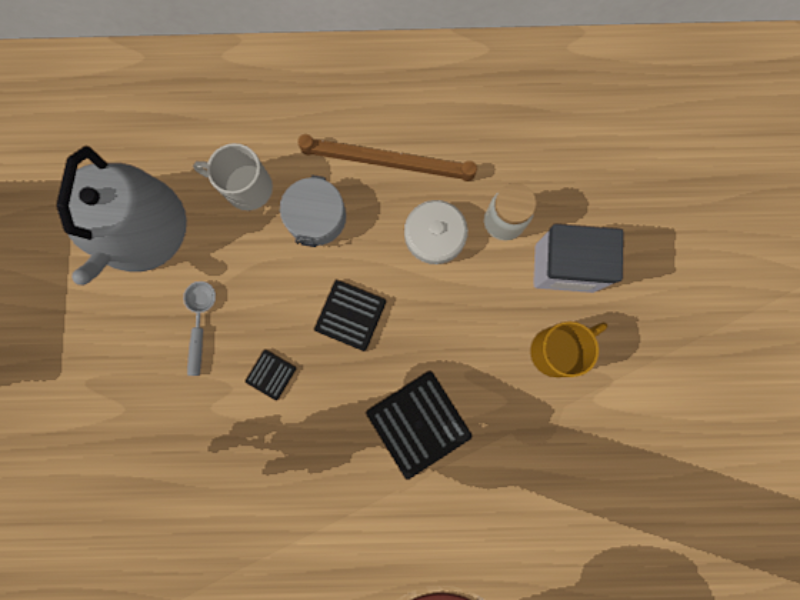

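View pics/b.png

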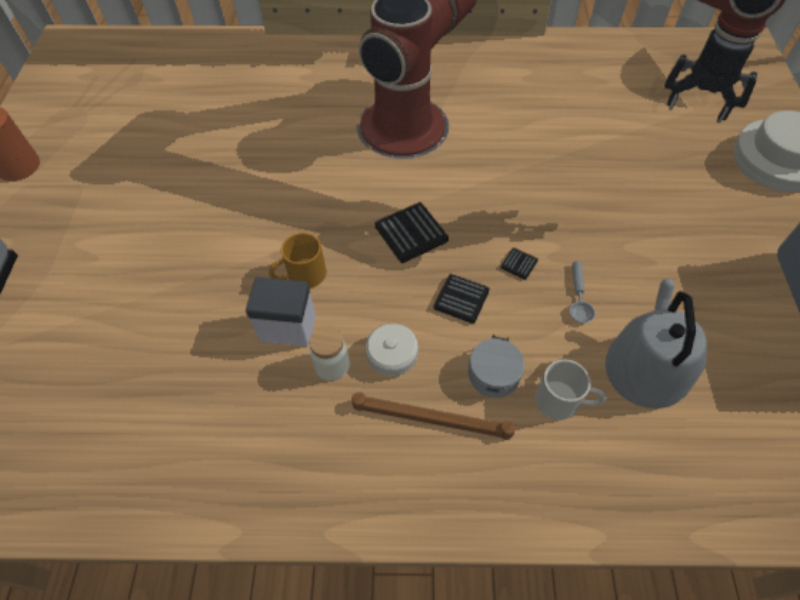

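Top view (800x600): three dark trivets at (350,315), (271,374) and (419,425); canister (313,211), crock (436,231), rail posts (306,144) and (470,171). I'll measure them next; the middle trivet looks about 90 mm.

```bash
cat > m.py <<'E'
from h import *
def squares(d,z=0.016):
    im=d['frame']; m=(im.max(2)<60).astype(np.uint8)
    m=cv2.morphologyEx(m,cv2.MORPH_CLOSE,np.ones((9,9)))
    out=[]
    for c in cv2.findContours(m,0,2)[0]:
        if cv2.contourArea(c)<300: continue
        p=np.array([px2w(d,u,v,z) for u,v in c[:,0]])*1000
        (x,y),(w,h),a=cv2.minAreaRect(p.astype(np.float32))
        out.append((c.mean(0)[0].round(),round(x,1),round(y,1),round(w,1),round(h,1),round(a,1)))
    return out
E
python3 - <<'E'
from m import *
for n in('top0','scene0'):
    d=load(n); print(n)
    for s in squares(d): print(s)
    hsv=cv2.cvtColor(d['frame'],cv2.COLOR_RGB2HSV)
    k=0.7
    if n=='top0':
        for nm,(u,v),z in [('postL',(306,142),.034),('postR',(470,170),.034),('can',(313,210),.051),('crock',(436,231),.045),('knob',(438,227),.055)]:
            print(nm,px2w(d,u*k,v*k,z)*1000)
    else:
        for nm,(u,v),z in [('postL',(508,430),.034),('postR',(358,400),.034),('can',(497,361),.051),('crock',(392,347),.045)]:
            print(nm,px2w(d,u*k,v*k,z)*1000)
d=load('top0')['frame']; c=d[80:330,150:350]
cv2.imwrite('pics/c.png',cv2.resize(c,(480,600),interpolation=cv2.INTER_CUBIC)[:,:,::-1])
E
```

```text
top0
(array([292., 297.]), 352.4, 23.0, 120.8, 119.8, 31.1)
(array([189., 262.]), 432.4, 250.6, 58.4, 58.8, 59.0)
(array([245., 221.]), 522.8, 126.5, 88.2, 87.7, 66.6)
(array([ 54., 138.]), 735.2, 567.2, 69.0, 153.2, 81.8)
postL [804.01906794 194.17928469]
postR [750.22773101 -70.1588806 ]
can [683.85542352 179.64381779]
crock [647.43350989 -11.68903237]
knob [651.04527152 -14.32438501]
scene0
(array([476., 229.]), 596.7, 556.4, 50.5, 174.5, 80.4)
(array([323., 209.]), 529.9, 127.5, 88.9, 91.7, 66.5)
(array([286., 162.]), 357.6, 25.3, 128.8, 123.3, 30.7)
(array([501.,  45.]), -303.1, 878.5, 220.9, 618.8, 62.3)
(array([275.,  56.]), -219.3, -39.8, 165.6, 619.5, 85.5)
postL [814.80748112 197.48238982]
postR [760.96973979 -66.60017276]
can [689.59777083 185.02678285]
crock [658.97096731  -7.84419982]
```

View pics/c.png

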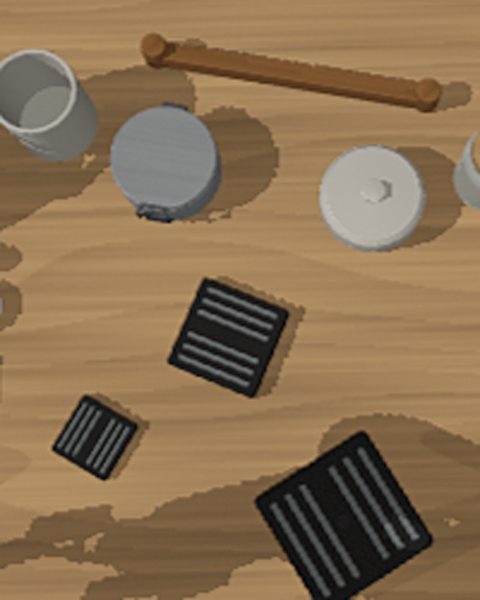

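Trivet sizes come out at about 120, 59 and 88 mm. The middle one at top pixel (350,315), crop (228,337), fits 90 mm, and the crop confirms it. In the rail frame it sits at x≈-262, y≈+12, and is turned -12°. My plan is to push its left side square with two fingers, then push the trailing edge through the gap. First I move to the left side.

Request:
arm_command:
  rows: "30 -37 0 0 0 -8; 60 -74 0 0 0 -16; 90 -111 0 0 0 -24; 119 -148 0 0 0 -32; 149 -186 0 0 0 -40; 178 -223 0 0 0 -48; 208 -260 0 0 0 -56; 238 -297 0 0 0 -64; 267 -335 0 0 0 -72; 297 -371 0 0 0 -78.5; 297 -371 0 0 0 -78.5; 297 -371 0 0 0 -78.5"
  jaw: 0.55

```text
t: 1.6
tool_pos: [0.5402, 0.2042, 0.3022]
tool_rot: [-2.43, -1.987, 0.003]
contact_force: [0.3, 0.5, -0.0]
opening: 0.0472
```

```bash
cat >> h.py <<'E'
from scipy.spatial.transform import Rotation as Ro
def wray(d,u,v):
    F=f(d); x,y=u-d['cx'],v-d['cy']; r=np.hypot(x,y); th=r/F
    k=np.sin(th)/max(r,1e-9); ray=np.array([x*k,y*k,np.cos(th)])
    T=d['T_tool_cam']; R=Ro.from_rotvec(d['obs']['tool_rot']).as_matrix()
    return d['obs']['tool_pos']+R@T[:3,3], R@T[:3,:3]@ray
def wpx2w(d,u,v,z):
    c,r=wray(d,u,v); return (c+r*(z-c[2])/r[2])[:2]
def any2w(d,u,v,z): return wpx2w(d,u,v,z) if 'T_tool_cam' in d else px2w(d,u,v,z)
E
sed -i 's/px2w(d,u,v,z) for/any2w(d,u,v,z) for/' m.py
python3 - <<'E'
from m import *
d=grab('wrist','w1'); print(d['vfov'],d['T_tool_cam'],d['obs']['tool_pos'],d['obs']['tool_rot'],d['obs']['opening'])
for s in squares(d): print(s)
cv2.imwrite('pics/w1b.png',cv2.resize(d['frame'],(800,600))[:,:,::-1])
E
```

```text
65.70646984690485 [[ 3.34688241e-04 -9.65114143e-01 -2.61829293e-01  6.66785174e-02]
 [ 9.99999017e-01 -3.35699891e-05  1.40200807e-03 -5.86106274e-05]
 [-1.36188743e-03 -2.61829505e-01  9.65113183e-01 -6.94395480e-02]
 [ 0.00000000e+00  0.00000000e+00  0.00000000e+00  1.00000000e+00]] [0.54024748 0.20423883 0.30220958] [-2.42981084 -1.9873566   0.00289818] 0.047180707774242304
(array([281., 317.]), 383.8, -71.7, 549.0, 1383.1, 82.2)
(array([184., 163.]), 436.3, 254.9, 58.6, 58.3, 59.0)
```

View pics/w1b.png

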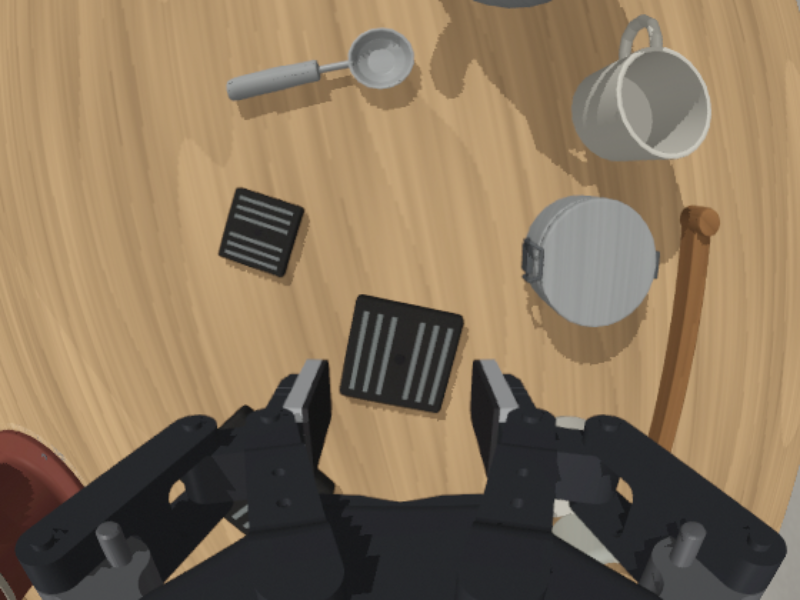

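The wrist view shows the target at (402,353), the small trivet at (262,232), the canister at (592,260) and the left rail post at (700,222). The knuckles bulge out high up on the fingers, so I'll tilt the tool for the gap push. Next I compare the wrist and top calibrations.

```bash
python3 - <<'E'
from m import *
d=load('w1')
P=np.array([wpx2w(d,u*.7,v*.7,.016) for u,v in[(360,295),(464,317),(439,412),(341,393)]])*1000
print(P.round(1),P.mean(0)); e=np.diff(np.vstack([P,P[:1]]),axis=0)
print(np.hypot(*e.T),np.degrees(np.arctan2(e[:,1],e[:,0])))
print('post',wpx2w(d,702*.7,219*.7,.034)*1000,'can',wpx2w(d,600*.7,260*.7,.051)*1000)
E
```

```text
[[504.1 188.3]
 [582.  154. ]
 [547.6  73.2]
 [468.7 107.6]] [525.61744597 130.78311046]
[85.11781253 87.88027197 86.03622642 88.09818241] [ -23.75644034 -113.07094777  156.39279854   66.33022799]
post [798.74781271 202.04227198] can [688.30338148 187.98634867]
```

Request:
arm_command:
  rows: "0 3 -50 0 0 0; 1 4 -100 0 0 0; 1 4 -150 0 0 0; 1 4 -190 0 0 0; 1 4 -215 0 0 0; 1 4 -222 0 0 0; 1 4 -222 0 0 0"

```text
t: 2.52
tool_pos: [0.5408, 0.2094, 0.0807]
tool_rot: [-2.428, -1.99, 0.002]
contact_force: [0.8, 0.3, 0.3]
opening: 0.0469
```

Request:
arm_command:
  rows: "0 0 -1 0 0 0; 0 0 -2 0 0 0; 0 0 -3 0 0 0; 0 0 -4 0 0 0; 0 0 -4 0 0 0"

```text
t: 3.15
tool_pos: [0.5408, 0.2093, 0.0766]
tool_rot: [-2.428, -1.99, 0.003]
contact_force: [0.0, -0.4, -0.8]
opening: 0.0473
```

Request:
arm_command:
  rows: "0 0 -1 0 0 0; 0 0 -2 0 0 0; 0 0 -3 0 0 0; 0 0 -4 0 0 0; 0 0 -4 0 0 0"

```text
t: 3.78
tool_pos: [0.5407, 0.2093, 0.0724]
tool_rot: [-2.428, -1.99, 0.003]
contact_force: [0.2, -0.3, -0.3]
opening: 0.0468
```

Request:
arm_command:
  rows: "-0.6 -3 0 0 0 0; -1.2 -6 0 0 0 0; -1.8 -9 0 0 0 0; -2.4 -12 0 0 0 0; -3 -15 0 0 0 0; -3.6 -18 0 0 0 0; -4.2 -21 0 0 0 0; -4.8 -24 0 0 0 0; -5.4 -27 0 0 0 0; -6 -30 0 0 0 0; -6.4 -32 0 0 0 0; -6.4 -32 0 0 0 0"

```text
t: 5.28
tool_pos: [0.5343, 0.1771, 0.0725]
tool_rot: [-2.428, -1.99, 0.003]
contact_force: [0.6, 0.1, -0.7]
opening: 0.0472
```

```bash
python3 - <<'E'
from m import *
d=grab('top','t1')
for s in squares(d): print(s)
cv2.imwrite('pics/t1c.png',cv2.resize(d['frame'][60:300,120:440],(800,600),interpolation=cv2.INTER_CUBIC)[:,:,::-1])
E
```

```text
(array([292., 297.]), 352.1, 22.6, 119.8, 119.4, 31.1)
(array([171., 228.]), 522.9, 282.8, 218.2, 42.7, 3.1)
(array([248., 270.]), 375.5, 98.3, 538.6, 92.7, 3.5)
(array([ 55., 136.]), 735.5, 567.5, 68.3, 152.7, 81.0)
```

View pics/t1c.png

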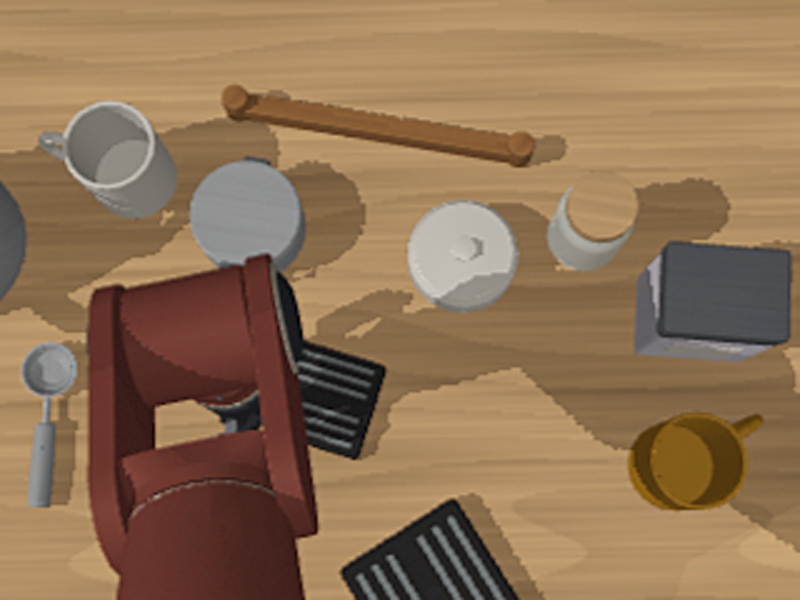

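```bash
cat >> m.py <<'E'
O=np.array([777.,62.]);A=np.radians(-11.5)
def rail(p): p=np.array(p)-O; return np.array([p[0]*np.cos(A)+p[1]*np.sin(A),-p[0]*np.sin(A)+p[1]*np.cos(A)])
def unrail(p): return O+np.array([p[0]*np.cos(A)-p[1]*np.sin(A),p[0]*np.sin(A)+p[1]*np.cos(A)])
E
python3 - <<'E'
from m import *
d=load('t1')
a,b=[px2w(d,120+u/2.5,60+v/2.5,.016)*1000 for u,v in[(385,368),(357,458)]]
print(a,b,rail(a),rail(b),np.degrees(np.arctan2(*(a-b)[::-1])))
d=load('top0')
a,b=[px2w(d,150+u/2.4,80+v/2.4,.016)*1000 for u,v in[(289,313),(254,398)]]
print(a,b,rail(a),rail(b),np.degrees(np.arctan2(*(a-b)[::-1])))
E
```

```text
[550.71600366  60.2636058 ] [470.03690266  86.7218221 ] [-221.39509695  -46.81530851] [-305.7294611   -36.97307444] -18.15658658874239
[543.53720493  68.49679084] [464.51067388 102.33277861] [-230.07121227  -40.17862937] [-314.25707335  -22.77726531] -23.178665115281156
```

Request:
arm_command:
  rows: "-0.4 -2 0 0 0 0; -0.8 -4 0 0 0 0; -1.2 -6 0 0 0 0; -1.6 -8 0 0 0 0; -1.6 -8 0 0 0 0; 0.4 2 0 0 0 0; 2 10 0 0 0 0; 4 20 20 0 0 0; 6 30 50 0 0 0; 6 60 100 0 0 0; 6 110 120 0 0 0; 6 160 120 0 0 0"

```text
t: 6.82
tool_pos: [0.542, 0.3399, 0.1981]
tool_rot: [-2.43, -1.991, -0.009]
contact_force: [-0.1, -0.3, -0.2]
opening: 0.0475
```

```bash
python3 - <<'E'
from m import *
d=grab('top','t2')
for s in squares(d): print(s,rail(s[1:3]))
E
```

```text
(array([292., 298.]), 352.0, 22.7, 119.8, 119.7, 31.0) [-408.63283964 -123.24241302]
(array([189., 262.]), 432.3, 250.4, 58.5, 58.5, 59.4) [-375.34096453  115.89568736]
(array([252., 218.]), 526.4, 108.4, 87.9, 87.8, 74.8) [-254.81980313   -4.49309807]
(array([ 28., 226.]), 550.5, 597.9, 299.1, 136.5, 20.0) [-328.79422165  479.98481206]
(array([119., 262.]), 442.1, 379.6, 676.6, 113.1, 16.9) [-391.49603955  244.45576495]
(array([ 53., 123.]), 757.5, 571.9, 66.0, 109.5, 66.4) [-120.7662415   495.77593217]
```

Request:
arm_command:
  rows: "-11 -21 0 0 0 9; -22 -42 0 0 0 18; -32 -62 0 0 0 27; -43 -83 0 0 0 36; -54 -104 0 0 0 45; -65 -125 0 0 0 54; -75 -146 0 0 0 63; -86 -166 0 0 0 72; -97 -187 0 0 0 81; -108 -208 0 0 0 90; -108 -208 0 0 0 90; -108 -208 0 0 0 90"
  jaw: 0.3

```text
t: 8.38
tool_pos: [0.4331, 0.1374, 0.1978]
tool_rot: [-0.306, -3.12, -0.004]
contact_force: [0.7, 0.5, 0.3]
opening: 0.0259
```

```bash
python3 - <<'E'
from m import *
d=grab('wrist','w2'); o=d['obs']; print(o['tool_pos'],o['opening'])
print(Ro.from_rotvec(o['tool_rot']).as_matrix().round(3))
for s in squares(d): print(s)
cv2.imwrite('pics/w2b.png',cv2.resize(d['frame'],(800,600))[:,:,::-1])
E
```

```text
[0.43306195 0.1373924  0.19780372] 0.02588142574991189
[[-0.981  0.195 -0.006]
 [ 0.195  0.981  0.003]
 [ 0.006  0.002 -1.   ]]
(array([284., 334.]), 595.8, 107.3, 716.3, 262.3, 78.7)
(array([412., 182.]), 430.2, 250.6, 59.5, 57.7, 58.9)
(array([120., 131.]), 352.7, 25.4, 121.5, 123.0, 31.0)
```

View pics/w2b.png

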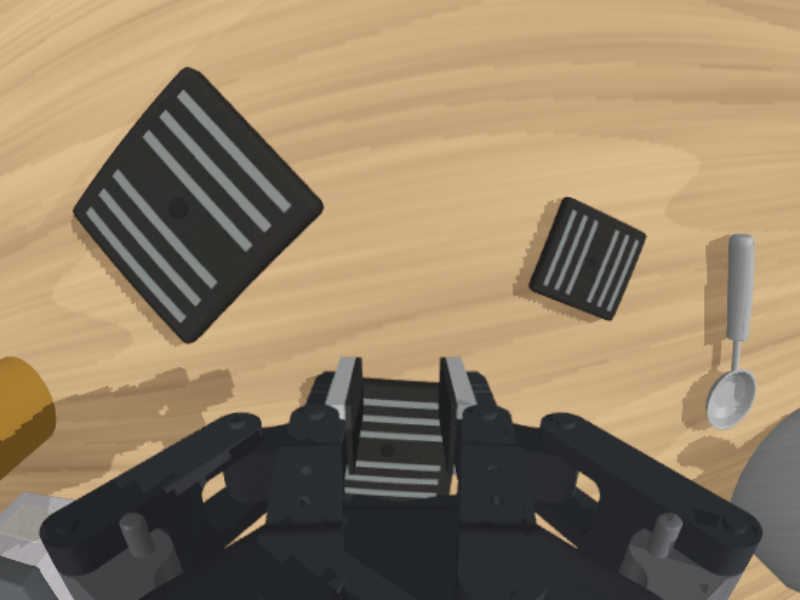

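Request:
arm_command:
  rows: "-1 -4 -10 -1 -4.9 0; -1.4 -7 -30 -2 -9.8 0; -1.4 -7 -60 -3 -14.7 0; -1.4 -7 -90 -3 -14.7 0; -1.4 -7 -110 -3 -14.7 0; -1.4 -7 -118 -3 -14.7 0; -1.4 -7 -121 -3 -14.7 0; -1.4 -7 -121 -3 -14.7 0"

```text
t: 9.43
tool_pos: [0.4323, 0.1307, 0.0773]
tool_rot: [0.281, 2.873, -0.035]
contact_force: [0.7, 0.2, 0.6]
opening: 0.0255
```

Request:
arm_command:
  rows: "0 0 -1 0 0 0; 0 0 -2 0 0 0; 0 0 -3 0 0 0; 0 0 -3 0 0 0"

```text
t: 9.93
tool_pos: [0.4322, 0.1307, 0.0743]
tool_rot: [0.281, 2.873, -0.035]
contact_force: [-0.5, -0.6, 0.1]
opening: 0.0257
```

Request:
arm_command:
  rows: "4 -0.8 0 0 0 0; 8 -1.6 0 0 0 0; 12 -2.4 0 0 0 0; 16 -3.2 0 0 0 0; 20 -4 0 0 0 0; 24 -4.8 0 0 0 0; 28 -5.7 0 0 0 0; 32 -6.5 0 0 0 0; 36 -7.3 0 0 0 0; 40 -8.1 0 0 0 0; 44 -9 0 0 0 0; 44 -9 0 0 0 0"

```text
t: 11.42
tool_pos: [0.4767, 0.1216, 0.0744]
tool_rot: [0.281, 2.872, -0.035]
contact_force: [-0.4, 0.2, 0.9]
opening: 0.0254
```

```bash
cat >> m.py <<'E'
def look(fn,view=True):
    d=grab('top',fn)
    for s in squares(d):
        if 420<s[1]<800 and -50<s[2]<200: print(s,rail(s[1:3]))
    if view: cv2.imwrite(f'pics/{fn}c.png',cv2.resize(d['frame'][80:260,160:400],(800,600),interpolation=cv2.INTER_CUBIC)[:,:,::-1])
    return d
E
python3 - <<'E'
from m import *
look('t3')
E
```

```text
(no output)
```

View pics/t3c.png

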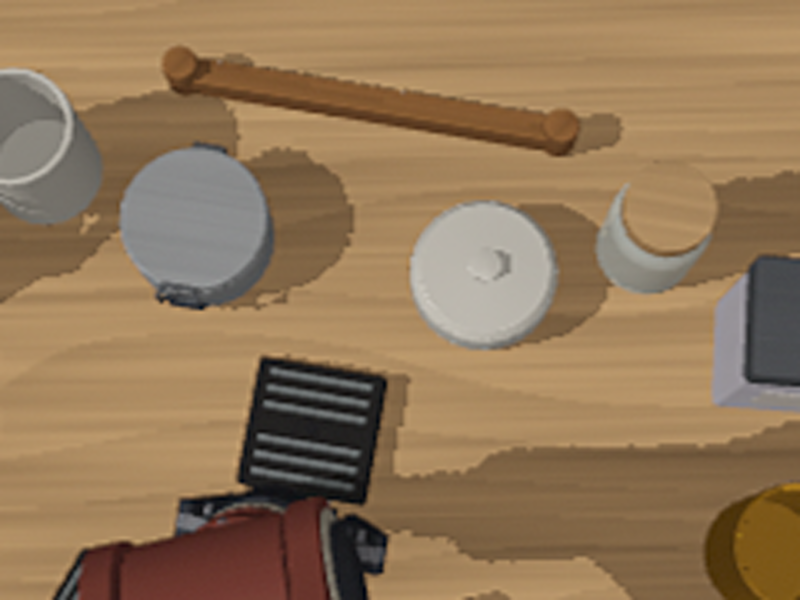

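```bash
cat >> m.py <<'E'
def quad(d,pts,s,ox,oy,z=.016):
    P=np.array([any2w(d,ox+u/s,oy+v/s,z) for u,v in pts])*1000
    e=np.diff(np.vstack([P,P[:1]]),axis=0)
    print('c',rail(P.mean(0)),'side',np.hypot(*e.T).round(1),'ang rel rail',(np.degrees(np.arctan2(e[:,1],e[:,0])-A)).round(1))
E
python3 - <<'E'
from m import *
d=load('t3')
quad(d,[(262,358),(386,376),(364,502),(240,488)],10/3,160,80)
q=lambda u,v,z:px2w(d,160+u*.3,80+v*.3,z)*1000
c1,c2=q(195,222,.051),q(483,274,.043)
print('can',rail(c1),'crock',rail(c2)); 
pl,pr=q(181,67,.034),q(561,130,.034); e=pl-pr
print('rail c',rail((pl+pr)/2),'yaw',np.degrees(np.arctan2(-e[0],e[1])),np.hypot(*e))
# rail front top edge
a,b=q(200,92,.025),q(540,148,.025); print(rail(a),rail(b))
print('gap edges', rail(q(273,235,.04)),rail(q(411,270,.025)))
E
```

```text
c [-233.88835916   -2.87629135] side [85.9 87.4 84.2 90.3] ang rel rail [-88.1 180.7  93.8   1.8]
can [-114.06054482   98.21921342] crock [-112.97626883  -97.59628636]
rail c [-0.84392869  0.53494916] yaw -11.211788786680703 267.59560586562236
[-13.71518685 119.70813209] [ -12.09790977 -121.45882443]
gap edges [-110.5909425    46.77613005] [-114.01325505  -48.77210971]
```

Request:
arm_command:
  rows: "4 -0.5 0 0 0 0; 8 -1.1 0 0 0 0; 12 -1.6 0 0 0 0; 16 -2.1 0 0 0 0; 20 -2.7 0 0 0 0; 24 -3.2 0 0 0 0; 28 -3.8 0 0 0 0; 32 -4.3 0 0 0 0; 36 -4.8 0 0 0 0; 40 -5.4 0 0 0 0; 44.7 -6 0 0 0 0; 44.7 -6 0 0 0 0"

```text
t: 12.98
tool_pos: [0.5218, 0.1156, 0.0746]
tool_rot: [0.281, 2.872, -0.035]
contact_force: [0.2, -0.4, -0.1]
opening: 0.0256
```

```bash
python3 - <<'E'
from m import *
look('t4')
E
```

```text
(no output)
```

View pics/t4c.png

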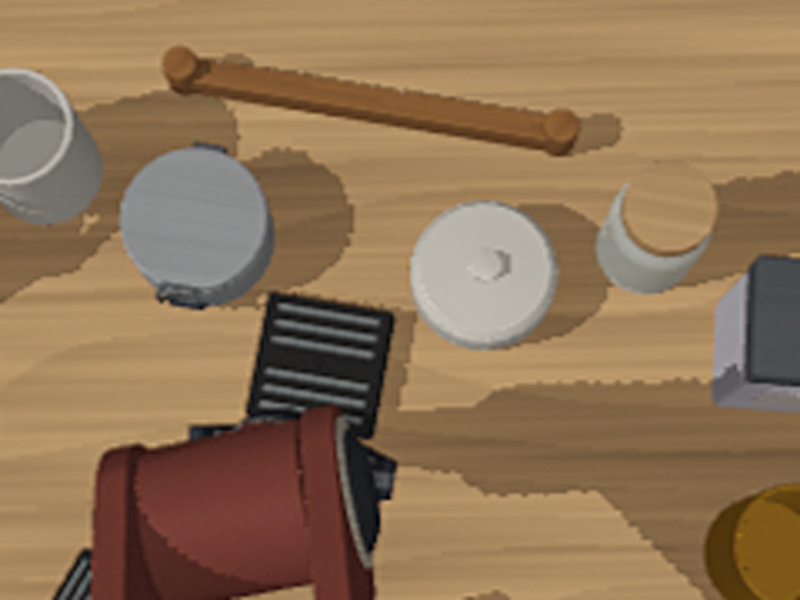

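```bash
cat >> m.py <<'E'
def edges(d,rear):
    """fit front/left/right trivet edges in rail frame; rear: rail x behind which to ignore; top-face plane"""
    m=(d['frame'].max(2)<60).astype(np.uint8); m=cv2.morphologyEx(m,cv2.MORPH_CLOSE,np.ones((9,9)))
    vs,us=np.nonzero(m); P=np.array([rail(px2w(d,u,v,.016)*1000) for u,v in zip(us,vs)])
    P=P[(abs(P[:,1])<58)&(P[:,0]<0)&(P[:,0]>rear)]
    fr=[];L=[];Rr=[]
    for y in np.arange(-36,37,2.5):
        q=P[abs(P[:,1]-y)<1.5]; 
        if len(q): fr.append((y,q[:,0].max()+.8))
    xm=np.median([a[1] for a in fr])
    for x in np.arange(rear+3,xm-8,2.5):
        q=P[abs(P[:,0]-x)<1.5]
        if len(q): L.append((x,q[:,1].max()+.8)); Rr.append((x,q[:,1].min()-.8))
    for n,l in(('front',fr),('left',L),('right',Rr)):
        l=np.array(l); l=l[abs(l[:,1]-np.median(l[:,1]))<6]; k=np.polyfit(l[:,0],l[:,1],1)
        print(n,'mean',l[:,1].mean().round(1),'slope deg',np.degrees(np.arctan(k[0])).round(2),'sd',np.std(l[:,1]-np.polyval(k,l[:,0])).round(2),len(l))
E
python3 - <<'E'
from m import *
edges(load('t3'),-265); edges(load('t4'),-205)
d=load('t4'); quad(d,[(270,293),(394,313),(374,435),(247,417)],10/3,160,80)
E
```

```text
front mean -189.1 slope deg -0.76 sd 0.66 30
left mean 42.2 slope deg 0.38 sd 0.67 26
right mean -45.0 slope deg 0.71 sd 0.63 26
front mean -143.6 slope deg -0.7 sd 0.73 30
left mean 45.3 slope deg 0.08 sd 0.64 21
right mean -41.9 slope deg -0.02 sd 0.62 21
c [-187.75764813    0.28953882] side [86.8 85.9 87.3 87.8] ang rel rail [-89.1 181.3  92.1   1. ]
```

Request:
arm_command:
  rows: "4 -0.9 0 0 0 0; 8 -1.8 0 0 0 0; 12 -2.8 0 0 0 0; 16 -3.7 0 0 0 0; 20 -4.6 0 0 0 0; 24 -5.5 0 0 0 0; 28 -6.4 0 0 0 0; 32 -7.4 0 0 0 0; 36 -8.3 0 0 0 0; 40 -9.2 0 0 0 0; 43.9 -10.1 0 0 0 0; 43.9 -10.1 0 0 0 0"

```text
t: 14.52
tool_pos: [0.5659, 0.1054, 0.0748]
tool_rot: [0.281, 2.871, -0.035]
contact_force: [0.5, -0.3, -0.1]
opening: 0.0256
```

```bash
python3 - <<'E'
from m import *
d=look('t5'); edges(d,-160)
E
```

```text
(array([209., 237.]), 492.9, 193.4, 48.9, 219.7, 89.3) [-304.59355517   72.12167602]
front mean -98.4 slope deg -0.12 sd 0.72 30
left mean 44.5 slope deg 1.48 sd 0.66 21
right mean -42.9 slope deg 0.49 sd 0.66 21
```

View pics/t5c.png

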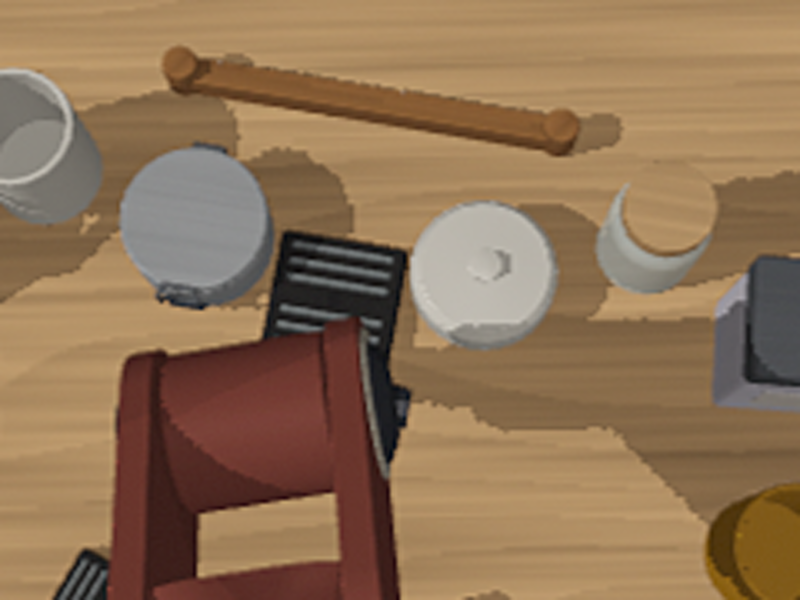

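```bash
python3 - <<'E'
from m import *
d=load('t5'); q=lambda u,v,z:rail(px2w(d,160+u*.3,80+v*.3,z)*1000).round(1)
print('can edge',q(273,235,0),q(273,235,.03),'crock edge',q(410,270,0),q(410,270,.03))
print('FL',q(286,231,.016),'FR top',q(407,250,.016),'right mid',q(396,310,.016),'left low',q(263,335,.016))
E
```

```text
can edge [-99.5  53.1] [-107.8   48.3] crock edge [-107.5  -46.9] [-115.5  -48.3]
FL [-99.5  42.2] FR top [-98.  -43.1] right mid [-141.4  -43.2] left low [-174.9   43.5]
```

Request:
arm_command:
  rows: "4 -0.7 0 0 0 0; 8 -1.5 0 0 0 0; 12 -2.2 0 0 0 0; 16 -2.9 0 0 0 0; 20 -3.7 0 0 0 0; 24 -4.4 0 0 0 0; 28 -5.1 0 0 0 0; 32 -5.8 0 0 0 0; 36 -6.6 0 0 0 0; 39.4 -7.2 0 0 0 0"

```text
t: 15.82
tool_pos: [0.6054, 0.0982, 0.0747]
tool_rot: [0.281, 2.871, -0.035]
contact_force: [-0.3, -0.6, -0.2]
opening: 0.0255
```

```bash
python3 - <<'E'
from m import *
d=look('t6'); edges(d,-110)
E
```

```text
(array([216., 200.]), 585.9, 180.7, 51.8, 150.6, 88.9) [-210.92858487   78.21785017]
front mean -59.0 slope deg 0.18 sd 0.75 30
left mean 45.5 slope deg -0.06 sd 0.63 16
right mean -42.0 slope deg 1.8 sd 0.59 16
```

Request:
arm_command:
  rows: "4 -0.8 0 0 0 0; 8 -1.6 0 0 0 0; 12 -2.4 0 0 0 0; 16 -3.2 0 0 0 0; 20 -4 0 0 0 0; 24 -4.9 0 0 0 0; 28 -5.7 0 0 0 0; 32 -6.5 0 0 0 0; 35.3 -7.2 0 0 0 0; 37.3 -7.6 0 0 0 0; 39.3 -8 0 0 0 0"

```text
t: 17.25
tool_pos: [0.6452, 0.0901, 0.0749]
tool_rot: [0.281, 2.871, -0.035]
contact_force: [-1.0, -0.1, 0.4]
opening: 0.0257
```

Request:
arm_command:
  rows: "1 -0.2 0 0 0 0; 2 -0.4 0 0 0 0; 3 -0.6 0 0 0 0; 4 -0.8 0 0 0 0"

```text
t: 17.75
tool_pos: [0.6492, 0.0893, 0.0749]
tool_rot: [0.281, 2.871, -0.035]
contact_force: [-0.7, 0.1, -0.1]
opening: 0.0259
```

Request:
arm_command:
  rows: "1 -0.2 0 0 0 0; 2 -0.4 0 0 0 0; 3 -0.6 0 0 0 0"

```text
t: 18.12
tool_pos: [0.6523, 0.0887, 0.0749]
tool_rot: [0.281, 2.871, -0.035]
contact_force: [-0.6, 0.6, 0.1]
opening: 0.0255
```

```bash
python3 - <<'E'
from m import *
d=look('t7'); edges(d,-65)
E
```

```text
(array([276., 155.]), 633.8, 67.6, 281.6, 90.0, 1.5) [-141.44167813  -23.06190986]
front mean -10.6 slope deg -0.62 sd 0.72 30
left mean 45.3 slope deg 0.57 sd 0.63 13
right mean -43.3 slope deg 7.11 sd 0.71 18
```

View pics/t7c.png

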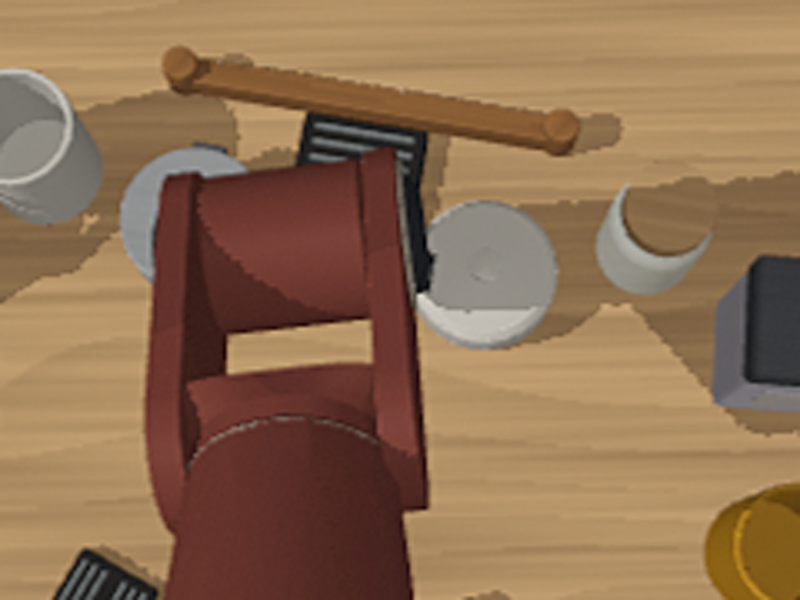

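The trivet's front is at the rail to within a few mm, and I've felt no contact yet. I'll close in gently by force.

Request:
arm_command:
  rows: "0.5 -0.1 0 0 0 0; 1 -0.2 0 0 0 0; 1.5 -0.3 0 0 0 0"

```text
t: 18.55
tool_pos: [0.6539, 0.0884, 0.075]
tool_rot: [0.281, 2.871, -0.035]
contact_force: [-0.4, -0.3, 0.3]
opening: 0.0257
```

Request:
arm_command:
  rows: "0.5 -0.1 0 0 0 0; 1 -0.2 0 0 0 0; 1.5 -0.3 0 0 0 0"

```text
t: 18.92
tool_pos: [0.655, 0.0882, 0.0748]
tool_rot: [0.282, 2.872, -0.035]
contact_force: [-5.2, 1.1, 3.7]
opening: 0.0256
```

Request:
arm_command:
  rows: "0.5 -0.1 0 0 0 0; 1 -0.2 0 0 0 0; 1.5 -0.3 0 0 0 0"

```text
t: 19.3
tool_pos: [0.6554, 0.0882, 0.0746]
tool_rot: [0.282, 2.876, -0.035]
contact_force: [-9.0, 1.5, 6.0]
opening: 0.0254
```

Seated: force rose to 9 N with the tool stalled. I'll back straight out, then rise.

Request:
arm_command:
  rows: "-2 0.4 0 0 0 0; -6 1.2 0 0 0 0; -14 2.8 0 0 0 0; -29 5.9 0 0 0 0; -49 10 0 0 0 0; -69 14 10 0 0 0; -88 18 40 0 0 0; -108 22 90 0 0 0; -140 60 120 0 0 0; -180 110 140 0 0 0; -220 160 150 0 0 0; -220 160 150 0 0 0"

```text
t: 20.8
tool_pos: [0.433, 0.2506, 0.2254]
tool_rot: [0.274, 2.875, -0.032]
contact_force: [1.3, -0.6, 0.5]
opening: 0.026
```

```bash
python3 - <<'E'
from m import *
o=monitor.get_obs(); print(o['tool_pos'],o['contact_force'])
d=look('t8'); edges(d,-90)
for s in squares(d): print(s)
E
```

```text
[0.43295824 0.25057806 0.2253862 ] [ 1.27334594 -0.57340523  0.48171686]
(array([268., 133.]), 725.4, 74.3, 87.9, 91.1, 78.8) [-53.01634035   1.76568845]
front mean -7.7 slope deg -0.23 sd 0.71 30
left mean 45.3 slope deg 0.16 sd 0.69 29
right mean -41.9 slope deg 0.36 sd 0.66 29
(array([ 76., 355.]), 261.0, 477.7, 277.3, 121.4, 19.0)
(array([292., 298.]), 352.0, 22.7, 119.8, 119.7, 31.0)
(array([165., 319.]), 289.9, 315.7, 198.6, 361.7, 88.8)
(array([268., 133.]), 725.4, 74.3, 87.9, 91.1, 78.8)
(array([ 54., 138.]), 735.2, 567.2, 69.0, 153.2, 81.8)
```

View pics/t8c.png

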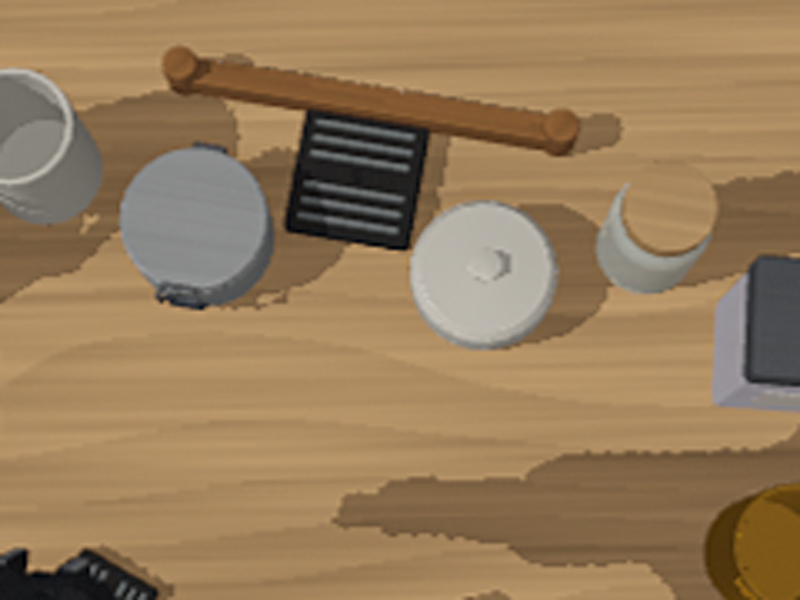

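The trivet's front edge lies flush along the rail. The pots and other items haven't moved, and the arm is clear.

```bash
python3 -c "
from h import *
print(workorder.finish_job())"
```

```text
the job is handed in; nothing more can be done
None
```

The 90 mm trivet now lies square against the rail, and I handed the job in at about 21 s. I squared it with a two-finger side push, then pushed its trailing edge through the gap with the fingers part closed and tilted back.

- **Contact:** The readings I took through the gap were under about 1 N, so I saw no sign of contact with the pots. At the rail the force rose to about 9 N and the tool stalled. I then backed straight out and rose clear.
- **Fit:** In the last picture, the trivet's edges are within about 0.4° of the rail direction. Its centre is within about 2 mm of the gap's middle line. The pots, jar, mug and rail look unmoved there, and the large trivet measures in the same place.
- **Disagreements:** The fitted front edge came out about 2 mm past the rail face (-7.7 mm instead of -10 mm). I put that down to calibration error of about that size, since the cameras' positions for some things differed by several mm. The first side push also left it 4.5 mm too far right and 3.7° off square, which I took out during the forward push.
- **Not rechecked:** The spoon, small trivet and kettle are outside the last close view. The mask found the kettle's dark part where it was at the start; the small trivet was not picked up separately and the spoon was not checked.

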